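# Slide the sample board home in the feeder and latch it

### The arm

A 6-joint arm with a two-finger parallel gripper is mounted at the origin on the work surface. World frame = base frame: x ahead of the robot, y to its left, z up, the work surface at z = 0. Lengths are in m, angles in rad, forces in N, time in s.
With the tool pointing down it reaches from about 0.3 to 0.775 m from the base axis. Payload 14.6 kg.
Tool frame: the origin (TCP) lies midway between the tips of the shut fingers; the grasp point (between the pads) lies 19 mm behind it; y points along the fingers, z is the direction in which the jaws open and shut, and the axes are right-handed (so a half turn about y gives the same grasp; the last joint's range is limited). The gripper opens to 85 mm and grips with 20 to 120 N. Pads are 22 mm wide; open, the fingers measure 114 mm over their backs; the gripper's body (76 mm by 85 mm) begins 54 mm behind the grasp point. The pads swing forward as they close: fully open they stand 13 mm farther back than shut.
Start: joints at [-1.365, 0.3, 1.521, -0, 1.321, -0.067], TCP at [0.148, -0.53, 0.231] pointing down, gripper open.
Joint ranges: [-3.03, 3.03], [-0.79, 2.21], [0.23, 2.52], [-1.04, 4.18], [0, 3.07], [-2.55, 2.55]. Speed limits (rad/s): [2.22, 2.22, 2.57, 3.14, 3.14, 3.14].

### API

Orientations are given as a unit quaternion [w, x, y, z].
In Python, from station import env gives the robot as it stands.
- The arm moves only by the tool servo_tool, never from a script. Its argument "commands" is text: rows parted by semicolons, each of 6 numbers parted by spaces: the shift along the tool's x, y, z in mm, then the turn, a rotation vector about the tool's x, y, z in units of 8 degrees (1.0 is 8 degrees). In form: x y z wx wy wz; .... A call has 1 to 8 rows; each row shifts and turns the commanded pose from where the row before left it, along the tool's axes as they then stand; what a row does not reach is not made up. A row lasts 1/10 s, in which the tool goes at most 50 mm and 8.59 degrees, less where a joint would pass 70% of its speed; a pose out of reach is approached as far as the arm can. A call with a gripper value outside its range is refused whole. "jaw" is the opening in per cent of the stroke, from 0 (shut) to 100 (fully open), set as the call begins (left out, the last holds). The fingers move at their own pace and stop on an object; "force" is the grip in N (left out, the last holds). Time passes only in rows, so rows that do not move let the fingers close. It gives the time, the measured TCP pose, the force and the opening at its end, in the units of the state.
- env.read_state(): the state, without advancing time (a new reading comes with each control period).
- env.read_camera(name): name is "scene" or "top" or "wrist"; returns the picture (480x640x3 uint8, blue, green, red); there is no depth.
- env.camera_info(name): a dict with "K" (3x3 intrinsics, pixels), "position" and "rotation" of the camera in the world; the wrist camera has in their place "T_tool_cam" (4x4, takes a point from camera to tool coordinates, whose origin is the TCP and whose axes are the tool frame's). Camera axes: x right, y down, z forward; pixel columns grow to the right and rows downward; lengths in m; the calibration is good to about 2 mm. A picture is of the moment at which its call begins: read the wrist's pose just before it. camera_info takes no time and is no camera call.
- env.finish_job(): hands the job in, once; it reports no verdict.
The state is a dict: "t": time; "qpos": joint angles; "qvel": joint speeds; "joint_torque": joint torques, N m; "tool_pos": TCP position; "tool_rot": TCP orientation; "force": force on the tool from outside, world axes, zero at the start; "wrist_torque": the same for the moment, N m; "opening": opening from 0.0 (shut) to 1.0 (fully open).
Only numpy, scipy, OpenCV 4.12 (cv2) and the standard library are available. Lean on these libraries where they do the work, as an engineer would, in place of code of your own. Each camera call takes 0.05 s, during which the arm holds its last target. There are 200 camera calls.

### The job

With the fingertips, push the blue sample board along the feeder's rails until you feel it drop into its locating notches and sit level there, then push the orange latch's peg round until the latch lies right across the edge of the board. The two jars must stay standing in their seats: push only, do not lift the board or the jars, and leave everything else on the table where it is.

Things in the scene. Friction and masses are not known exactly. Their poses are not given: they have to be found in the camera images.
- station: sample feeder, fixed: grey base plate 12 mm thick (x -125 to +90, y -185 to +185 mm), dark steel rails along its y, tops 30 mm above the table. +y is the way the board is pushed (to the robot's left, turned up to 20 degrees), +x points away from the robot. Guides each side, tops 42 mm up, inner faces 133 mm apart. Origin: on the table under the middle of the rails
- station_home (a point): where the board's origin lies when it has dropped home (station x 0, y +60 mm, 24 mm above the table; axes as the station). Four yellow-floored notches in the rails, 20 mm long, 6 mm deep, take the board's four feet (14 mm long) all together, here only; on the way no foot meets one. Once in, their walls resist pushing on. No end stop: the rails run on past the notches
- housing_top (a point): middle of the top of the feeder's white housing along the rails' +x side, fixed, 50 mm (x) by 240 mm (y), 52 mm tall; at station x +101, y +20 mm
- board: blue sample board, 130 mm (x) by 120 mm (y), 8 mm thick, loose, riding on the rails on four white feet; 0.3 to 0.65 kg, jars 0.16 kg more; takes 2 to 7 N to push, starts with 80 to 150 mm to go. Axes as the station. Origin: under its middle, level with the feet's undersides; 30 mm above the table riding, 24 mm when home. The plate lies 8 to 16 mm above the origin
- board_lip (a point): middle of the back (-y) face of the upright push lip at the board's trailing edge: board y -60 mm, 29 mm above the board's origin. The lip is 70 mm wide (x), 8 mm thick, rises 26 mm above the plate, its top 42 mm above the origin; axes as the board
- latch (a joint): latch angle, rad: 0 when its bar points along station +y, beside the rail; grows clockwise seen from above; 1.57 when it points along station +x, across the board's near edge. Stops at -0.5 and 1.6. Starts at -0.3 to 0.1, stays where it is left; about 0.6 N at the peg turns it. Bar's underside 43 mm above the table: clears a board that is home (top 40 mm), hits one still riding (46 mm)
- latch_pivot (a point): pivot of the orange latch, on the station at x -95 mm, y +60 mm, 43 mm above the table; axes as the station
- latch_peg (a point): centre of the top of the orange upright peg on the latch bar, 50 mm from the pivot; the peg is 13 mm across and 36 mm tall, from the bar's top (49 mm above the table) up to 85 mm. The bar is 14 mm wide, 6 mm thick and ends 10 mm beyond the peg
- jar_a: small closed amber jar with a white cap, 38 mm across, 48 mm tall, loose, standing in a 9 mm high white collar on the board; origin at the centre of its underside
- jar_b: the same with a black cap, in the other collar
- seat_a (a point): where jar_a stands: on the board's top at board x +32 mm, y -16 mm
- seat_b (a point): where jar_b stands: on the board's top at board x +32 mm, y +34 mm
- bung: red tapered rubber-style bung, 34 mm across, 32 mm tall, standing on the table past the far end of the rails; origin at the centre of its underside
- flask: clear conical flask, 80 mm across the foot, 110 mm tall, on the table to the left; origin at the centre of its underside
- beaker: green glass beaker, 68 mm across, 85 mm tall, on the table to the left; origin at the centre of its underside
- washbottle: white bottle with red cap, 60 mm across, 125 mm tall, on the table to the right; origin at the centre of its underside
- spatula: metal spatula 160 mm long lying flat on the table to the right; origin under its middle
- dish: clear round dish, 90 mm across, 16 mm tall, on the table to the left, near the robot; origin at the centre of its underside

How it is judged:
On the way, in this order (a step that is already met when the one before it is completed fails the run):
1. the board has dropped into its notches while the latch is still clear of it (z of board in the frame of station between 0.021 and 0.0265 m and y of board in the frame of station between 0.0545 and 0.0655 m and x of board in the frame of station between -0.005 and 0.005 m and angle between board's own z axis and vertical below 0.03 rad and value of joint latch below 0.6 rad), for 0.2 s.
2. the latch lies across the board's edge (z of board in the frame of station between 0.021 and 0.0265 m and y of board in the frame of station between 0.0545 and 0.0655 m and x of board in the frame of station between -0.005 and 0.005 m and angle between board's own z axis and vertical below 0.03 rad and value of joint latch above 1.35 rad), for 0.2 s.
At the end, for the whole second after the job is handed in: The board is down in its notches (within 5.5 mm of home along and 5 mm across the rails, level within 1.7 degrees, no higher than 2.5 mm above home) and at rest, the latch angle is above 1.35 rad, and both jars stand upright within 6 mm of their seats (all of step 2 and distance between jar_a and seat_a below 0.006 m and angle between each of jar_a, jar_b's own z axis and vertical below 0.1 rad and linear speed of each of jar_a, jar_b, board below 0.01 m/s and distance between jar_b and seat_b below 0.006 m); the robot touches nothing.
It fails at once if the board is lifted or tipped up from the rails (z of board in the frame of station above 0.04 m or angle between board's own z axis and vertical above 0.25 rad).
It fails at once if a jar is lifted, tipped or taken out of its seat (distance between jar_a and seat_a above 0.015 m or angle between any of jar_a, jar_b's own z axis and vertical above 0.5 rad or distance between jar_b and seat_b above 0.015 m).
It fails at once if a bystander is pushed away, tipped or lifted (moved over 30 mm) (distance of any of bung, flask, beaker, washbottle, spatula, dish from where it was at the start of the episode above 0.03 m).
It also fails if it takes over 67 s, if anything falls off the work surface, if the arm or the gripper's body presses on something with over 40 N, if the wrist force passes 120 N, or if a joint passes its speed limit or range.

## Working session

There is one attempt and no reset: what is moved stays moved. The work goes in short steps, Python scripts to look and compute and a tool call to move; the robot and the scene stay as the last step left them, time stands still between calls to the robot, and variables do not carry over. Pictures are saved under pics/ and viewed, about 8 in all and at most 12, crops included, and the job is handed in when it is done.

Besides the shell and the picture viewer there is one more tool, called after "Emit:" by a JSON object that holds its "op" and its "data". servo_tool: Moves the arm, as the interface text tells. Its arguments: {"type":"object","properties":{"commands":{"type":"string"},"jaw":{"type":"number"},"force":{"type":"number"}},"required":["commands"]}

```bash
ls; mkdir -p pics
python3 - <<'E'
from station import env
import cv2,numpy as np
s=env.read_state(); print({k:np.round(v,4).tolist() for k,v in s.items()})
for n in("scene","top"):
    cv2.imwrite(f"pics/{n}0.png",env.read_camera(n)); i=env.camera_info(n); print(n,i)
print(env.camera_info("wrist"))
E
```

```text
pics
{'t': 0.0, 'qpos': [-1.3646, 0.3005, 1.5216, 0.0, 1.3207, -0.0666], 'qvel': [0.0, -0.0002, 0.0021, 0.0, 0.0004, -0.0003], 'joint_torque': [-0.0017, -54.3511, -36.1797, -0.0002, 0.004, 0.0], 'tool_pos': [0.1481, -0.5294, 0.2307], 'tool_rot': [0.0961, -0.0962, 0.701, -0.7001], 'force': [-0.0812, 0.495, -0.2177], 'wrist_torque': [0.0051, 0.0361, 0.0125], 'opening': 1.0004}
scene {'K': array([[469.2213271 ,   0.        , 317.758353  ],
       [  0.        , 469.2213271 , 246.12734886],
       [  0.        ,   0.        ,   1.        ]]), 'position': array([ 1.31286133, -0.06190134,  1.02441248]), 'rotation': array([-0.2464428 ,  0.69650348,  0.63363651, -0.22946377])}
top {'K': array([[464.34582192,   0.        , 317.64181555],
       [  0.        , 464.34582192, 231.51843384],
       [  0.        ,   0.        ,   1.        ]]), 'position': array([0.25445812, 0.00661367, 1.58568909]), 'rotation': array([ 0.06445715, -0.69986874,  0.70916002, -0.05586674])}
{'K': array([[340.59355954,   0.        , 318.38518855],
       [  0.        , 340.59355954, 241.28885468],
       [  0.        ,   0.        ,   1.        ]]), 'T_tool_cam': array([[ 1.07377500e-03,  9.56883702e-01,  2.90469323e-01,
        -7.35401908e-02],
       [ 5.85445334e-04, -2.90470042e-01,  9.56883907e-01,
        -1.42415465e-01],
       [ 9.99999252e-01, -8.57424105e-04, -8.72102567e-04,
        -7.42588926e-05],
       [ 0.00000000e+00,  0.00000000e+00,  0.00000000e+00,
         1.00000000e+00]])}
```

View pics/scene0.png

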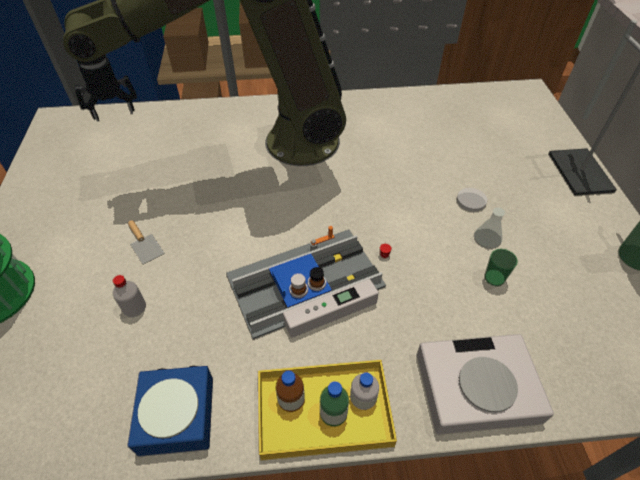

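View pics/top0.png

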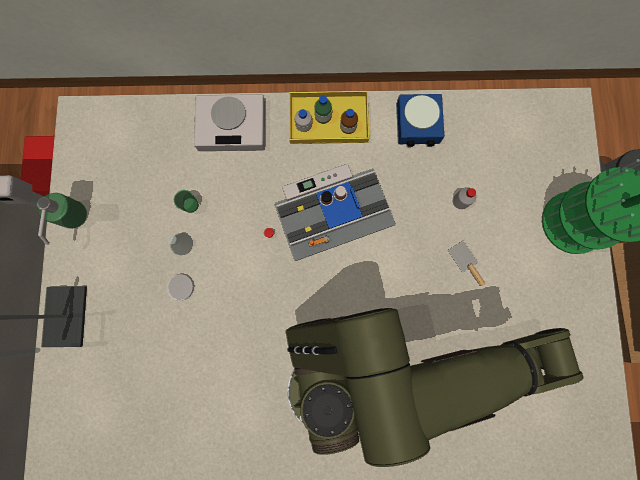

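The scene view shows the feeder near (305,280), with the blue board at (300,280), the latch at (325,238) and the bung at (385,250). In the top view the feeder is at (335,213), the board at (340,205), the latch at (318,241) and the yellow notches at (300,208) and (308,229). The rails run left, slightly turned.

```bash
cat > h.py <<'E'
import numpy as np,cv2
from station import env
from scipy.spatial.transform import Rotation as R
def Q(q): return R.from_quat(np.roll(q,-1)).as_matrix()
def cam(n,s=None):
    i=env.camera_info(n)
    if n!="wrist": return i["K"],Q(i["rotation"]),np.array(i["position"])
    T=i["T_tool_cam"]; A=Q(s["tool_rot"])
    return i["K"],A@T[:3,:3],A@T[:3,3]+s["tool_pos"]
def ray(c,uv,z):
    K,A,p=c; uv=np.atleast_2d(uv).astype(float)
    d=np.c_[uv,np.ones(len(uv))]@np.linalg.inv(K).T@A.T
    return p+d*((z-p[2])/d[:,2:])
def proj(c,P):
    K,A,p=c; q=(np.atleast_2d(P)-p)@A@K.T; return q[:,:2]/q[:,2:]
def tri(c1,u1,c2,u2):
    M=np.zeros((3,3));b=np.zeros(3)
    for c,u in((c1,u1),(c2,u2)):
        d=ray(c,u,0)[0]-c[2]; d/=np.linalg.norm(d); N=np.eye(3)-np.outer(d,d); M+=N;b+=N@c[2]
    return np.linalg.solve(M,b)
H={"blue":((100,120,50),(125,255,255)),"yellow":((22,150,90),(35,255,255)),"orange":((7,170,120),(17,255,255)),"red":((0,180,90),(5,255,255))}
def mask(im,n): return cv2.inRange(cv2.cvtColor(im,cv2.COLOR_BGR2HSV),*H[n])
def blobs(im,n,amin=4):
    k,l,st,ce=cv2.connectedComponentsWithStats(mask(im,n)); return [(ce[j].round(1).tolist(),st[j].tolist()) for j in range(1,k) if st[j,4]>=amin]
E
python3 - <<'E'
from h import *
for n,(x0,x1,y0,y1) in {"top":(265,405,155,270),"scene":(215,400,215,350)}.items():
    im=cv2.imread(f"pics/{n}0.png"); c=cam(n); m=im.copy(); w=np.zeros_like(m); w[y0:y1,x0:x1]=m[y0:y1,x0:x1]
    for k,z in(("blue",.046),("yellow",.024),("orange",.049),("red",.03)):
        for b in blobs(w,k,5): print(n,k,b,ray(c,b[0],z)[0].round(4))
    cs,_=cv2.findContours(mask(w,"blue"),0,2); q=max(cs,key=cv2.contourArea); r=cv2.minAreaRect(ray(c,q[:,0],.046)[:,:2].astype(np.float32)); print(r)
    cv2.imwrite(f"pics/{n}c.png",cv2.resize(im[y0:y1,x0:x1],None,fx=4,fy=4,interpolation=2))
E
```

```text
top blue ([340.9, 207.3], [316, 182, 47, 46, 1020]) [ 0.6017 -0.0561  0.046 ]
top yellow ([300.1, 207.8], [297, 205, 7, 6, 28]) [0.607  0.0835 0.024 ]
top yellow ([307.8, 228.8], [305, 227, 7, 5, 22]) [0.5332 0.0575 0.024 ]
top orange ([316.6, 241.4], [309, 238, 17, 8, 59]) [0.4855 0.0276 0.049 ]
top red ([268.5, 232.2], [265, 228, 8, 9, 64]) [0.5223 0.1912 0.03  ]
((0.612496018409729, -0.05118273198604584), (0.12971270084381104, 0.12578652799129486), 19.117599487304688)
scene blue ([295.3, 277.9], [269, 254, 63, 53, 1257]) [ 0.6122 -0.0622  0.046 ]
scene yellow ([337.4, 256.9], [334, 254, 8, 8, 42]) [0.5379 0.0555 0.024 ]
scene yellow ([350.2, 277.3], [347, 275, 7, 5, 23]) [0.6084 0.0807 0.024 ]
scene orange ([330.0, 228.0], [329, 227, 3, 3, 9]) [0.4542 0.0441 0.049 ]
scene orange ([322.3, 239.1], [315, 236, 15, 8, 50]) [0.4922 0.0189 0.049 ]
scene red ([385.2, 248.3], [381, 244, 10, 9, 76]) [0.5257 0.1879 0.03  ]
((0.6161673069000244, -0.051937900483608246), (0.12995032966136932, 0.12228111922740936), 18.539573669433594)
```

View pics/topc.png

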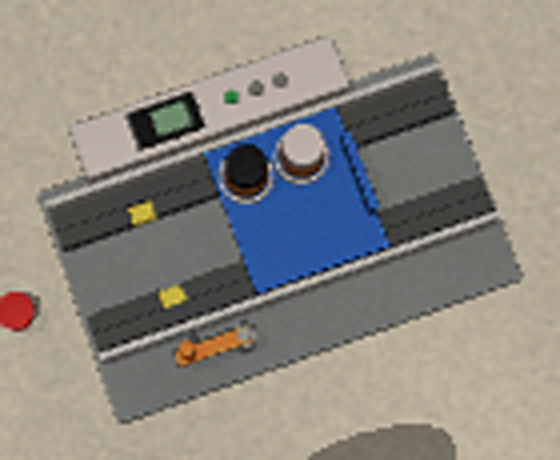

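Run:
```python
from h import *
s=env.read_state(); print(Q(s["tool_rot"]).round(3))
c=cam("top"); P=lambda u,v,z: ray(c,(265+(u+.5)/4-.5,155+(v+.5)/4-.5),z)[0]
a=P(120,423,.012);b=P(520,277,.012);d=P(435,55,.042)
print("base corners",a,b,np.linalg.norm(a-b),np.degrees(np.arctan2(a[0]-b[0],a[1]-b[1])))
print("pivot",P(247,335,.049),"peg",P(185,352,.085))
y=(a-b)/np.linalg.norm(a-b); x=np.array([y[1],-y[0],0])
o=(a+b)/2+.125*x; print("origin",o)
F=lambda p:((p-o)@x,(p-o)@y)
for n,p in dict(board=np.array([.614,-.0515,.05]),y1=np.array([.607,.0825,0]),y2=np.array([.535,.0565,0]),piv=P(247,335,.049),peg=P(185,352,.085)).items(): print(n,F(p))
```

```text
[[-0.963 -0.     0.269]
 [-0.269  0.001 -0.963]
 [-0.    -1.    -0.001]]
base corners [0.42676109 0.10373056 0.012     ] [ 0.5482176  -0.24107335  0.012     ] 0.36556999131700213 -19.40471367334684
pivot [ 0.49524332 -0.00521978  0.049     ] peg [0.47626773 0.04589319 0.085     ]
origin [ 0.60538876 -0.02714156  0.012     ]
board (np.float64(2.9264744656037553e-05), np.float64(-0.02583575788889555))
y1 (np.float64(0.03794688711448025), np.float64(0.10287808718543748))
y2 (np.float64(-0.03860138346273548), np.float64(0.1022761971312225))
piv (np.float64(-0.09660539867009049), np.float64(0.057271098863587125))
peg (np.float64(-0.09752137804246507), np.float64(0.11178503915707456))
```

```bash
cat >> h.py <<'E'
th=np.radians(19.4); X=np.array([np.cos(th),np.sin(th),0]); Y=np.array([-np.sin(th),np.cos(th),0]); O=np.array([.605,-.027,0])
def W(x,y,z): return O+X*x/1e3+Y*y/1e3+np.array([0,0,z/1e3])
def st(p): d=(p-O)*1e3; return np.array([d@X,d@Y,d[2]])
def plan(P,n,Rt=None):
    "rows to reach P in n steps and tool rotation Rt"
    s=env.read_state(); A=Q(s["tool_rot"]); Rt=A if Rt is None else Rt
    v=R.from_matrix(A.T@Rt).as_rotvec(); d=(P-s["tool_pos"])*1e3/n
    for k in range(n): print(((A@R.from_rotvec(v*k/n).as_matrix()).T@d).round(1),(np.degrees(v)/n/8).round(3))
RB=np.c_[-Y,[0,0,-1],X]
E
python3 - <<'E'
from h import *
print(np.linalg.det(RB)); plan(W(3,-125,240),14,RB)
E
```

```text
1.0
[-41.9  -0.6 -16.9] [ 0.    -0.837 -0.   ]
[-43.6  -0.6 -11.9] [ 0.    -0.837 -0.   ]
[-44.7  -0.6  -6.7] [ 0.    -0.837 -0.   ]
[-45.1  -0.6  -1.5] [ 0.    -0.837 -0.   ]
[-45.   -0.7   3.8] [ 0.    -0.837 -0.   ]
[-44.3  -0.7   9. ] [ 0.    -0.837 -0.   ]
[-42.9  -0.7  14.1] [ 0.    -0.837 -0.   ]
[-41.   -0.7  19.1] [ 0.    -0.837 -0.   ]
[-38.5  -0.7  23.7] [ 0.    -0.837 -0.   ]
[-35.4  -0.7  28. ] [ 0.    -0.837 -0.   ]
[-31.9  -0.7  32. ] [ 0.    -0.837 -0.   ]
[-28.   -0.7  35.5] [ 0.    -0.837 -0.   ]
[-23.6  -0.7  38.5] [ 0.    -0.837 -0.   ]
[-19.   -0.7  41. ] [ 0.    -0.837 -0.   ]
```

Emit:
{"op": "servo_tool", "data": {"commands": "-42 -1 -17 0 -0.84 0; -44 -1 -12 0 -0.84 0; -45 0 -7 0 -0.84 0; -45 -1 -1 0 -0.84 0; -45 -1 4 0 -0.84 0; -44 0 9 0 -0.84 0; -43 -1 14 0 -0.84 0", "jaw": 0}}

```text
t: 0.8
tool_pos: [0.4003, -0.3349, 0.2361]
tool_rot: [0.369, -0.369, 0.603, -0.603]
force: [0.2, -0.7, -0.6]
opening: -0.003
```

Emit:
{"op": "servo_tool", "data": {"commands": "-41 -1 19 0 -0.84 0; -38 -1 24 0 -0.84 0; -35 -1 28 0 -0.84 0; -32 -1 32 0 -0.84 0; -28 -1 35 0 -0.84 0; -24 -1 38 0 -0.84 0; -19 0 41 0 -0.84 0; 0 0 0 0 0 0"}}

```text
t: 1.6
tool_pos: [0.6505, -0.1392, 0.2405]
tool_rot: [0.58, -0.58, 0.405, -0.404]
force: [-0.4, 0.1, 0.0]
opening: 0.003
```

Run:
```python
from h import *
s=env.read_state(); im=env.read_camera("wrist"); cv2.imwrite("pics/w1.png",im); np.save("w1.npy",{k:s[k] for k in("tool_pos","tool_rot")},allow_pickle=True)
print(st(s["tool_pos"]),(Q(s["tool_rot"])-RB).round(3).tolist(),s["qpos"],s["t"],s["opening"])
c=cam("wrist",s)
for k,z in(("blue",.046),("yellow",.024),("orange",.049)):
    for b in blobs(im,k,40): print(k,b,st(ray(c,b[0],z)[0]).round(1))
```

```text
[   5.64044133 -120.94026021  240.51250759] [[0.013, -0.002, -0.005], [0.005, 0.001, 0.013], [-0.002, 0.0, -0.001]] [-2.66116521e-01  5.60391006e-01  1.13274630e+00  7.01701336e-04
  1.45021893e+00 -6.18497281e-01] 1.6 0.002739950651643218
blue ([302.5, 112.5], [242, 39, 147, 143, 14763]) [-11.1 -23.9  46. ]
blue ([332.3, 78.9], [329, 60, 13, 34, 50]) [15.8  4.9 46. ]
blue ([332.2, 132.3], [327, 110, 18, 44, 78]) [ 16.9 -41.   46. ]
blue ([623.4, 283.0], [603, 266, 37, 36, 1032]) [ 332.4 -190.8   46. ]
blue ([510.4, 385.0], [447, 357, 110, 59, 975]) [ 234.4 -322.8   46. ]
blue ([431.3, 399.7], [419, 388, 25, 26, 255]) [ 143.2 -345.2   46. ]
yellow ([571.1, 194.2], [468, 21, 172, 320, 22435]) [271.3 -99.7  24. ]
orange ([593.7, 263.3], [566, 239, 60, 54, 1887]) [ 292.6 -167.8   49. ]
```

View pics/w1.png

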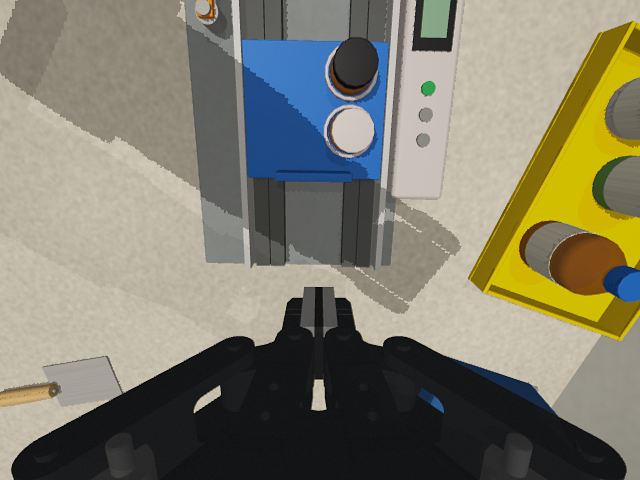

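The wrist view shows the board with its front edge at row 40 and trailing edge at row 180. The lip spans (276–352, 171–181), the base's rear end is at row 263, and the pivot is at (205,10).

Run:
```python
from h import *
s=np.load("w1.npy",allow_pickle=True).item(); c=cam("wrist",s)
for n,u,z in[("front corners",(243,40),46),("",(390,42),46),("rear",(247,178),46),("",(382,182),46),("liptop back L",(276,171),72),("R",(352,172),72),("lip fronttop?",(276,180),72),("base rear L",(206,263),12),("base left edge",(194,100),12),("guideL",(247,264),42),("guideL top",(236,30),42),("guideR",(385,264),42),("house rear L",(392,197),52),("house rear R",(440,198),52),("seat_a cap",(351,131),94),("pivot",(206,10),49)]:
    print(n,st(ray(c,u,z/1e3)[0]).round(1))
# two-view height of jar_a's cap: top view px
print("tri cap",st(tri(c,(351,131),cam("top"),(265+303/4,155+139/4))))
plan(W(4,-122,60),6,RB)
```

```text
front corners [-63.3  35.1  46. ]
 [65.8 35.2 46. ]
rear [-65.5 -84.7  46. ]
 [ 66.9 -86.9  46. ]
liptop back L [-33.8 -75.3  72. ]
R [ 34.5 -75.3  72. ]
lip fronttop? [-33.9 -83.3  72. ]
base rear L [-124.8 -186.7   12. ]
base left edge [-122.5  -11.    12. ]
guideL [ -70.7 -176.    42. ]
guideL top [-69.9  43.9  42. ]
guideR [  76.6 -174.    42. ]
house rear L [  76.5 -100.6   52. ]
house rear R [ 123.4 -101.    52. ]
seat_a cap [ 30.2 -40.7  94. ]
pivot [-93.   56.7  49. ]
tri cap [ 29.74281705 -40.36915157 107.02001376]
[-0.  30.1  0.1] [ 0.002  0.01  -0.001]
[-0.  30.1  0.1] [ 0.002  0.01  -0.001]
[-0.  30.1  0.1] [ 0.002  0.01  -0.001]
[-0.  30.1  0.1] [ 0.002  0.01  -0.001]
[-0.  30.1  0.1] [ 0.002  0.01  -0.001]
[-0.  30.1  0.1] [ 0.002  0.01  -0.001]
```

Emit:
{"op": "servo_tool", "data": {"commands": "0 35 0 0 0.06 0; 0 35 0 0 0 0; 0 35 0 0 0 0; 0 35 0 0 0 0; 0 30 0 0 0 0; 0 18 0 0 0 0; 0 0 0 0 0 0"}}

```text
t: 2.35
tool_pos: [0.646, -0.1436, 0.0515]
tool_rot: [-0.575, 0.577, -0.412, 0.408]
force: [0.4, -0.3, 0.3]
opening: 0.001
```

Emit:
{"op": "servo_tool", "data": {"commands": "-6 0 0 0 0 0; -6 0 0 0 0 0; -4 0 0 0 0 0; -4 0 0 0 0 0; 0 0 0 0 0 0"}}

```text
t: 2.85
tool_pos: [0.6415, -0.1235, 0.0548]
tool_rot: [0.577, -0.577, 0.409, -0.409]
force: [-0.5, 0.5, -0.6]
opening: 0.004
```

Run:
```python
from h import *
s=env.read_state(); print(st(s["tool_pos"]),(RB.T@Q(s["tool_rot"])).round(3).tolist(),s["force"],s["t"])
```

```text
[   2.36205289 -103.17797019   54.83562261] [[1.0, 0.0, 0.002], [-0.0, 1.0, -0.001], [-0.002, 0.001, 1.0]] [-0.48506655  0.54461311 -0.58603527] 2.85
```

Emit:
{"op": "servo_tool", "data": {"commands": "-3 0 0 0 0 0; -3 0 0 0 0 0; -3 0 0 0 0 0; -3 0 0 0 0 0; -3 0 0 0 0 0; -3 0 0 0 0 0"}}

```text
t: 3.45
tool_pos: [0.6355, -0.1071, 0.0543]
tool_rot: [-0.576, 0.577, -0.409, 0.41]
force: [1.5, -3.6, -1.3]
opening: 0.001
```

Run:
```python
from h import *
s=env.read_state(); print(st(s["tool_pos"]),s["force"],Y@s["force"],s["t"])
```

```text
[  2.13918742 -85.69272186  54.27090446] [ 1.49203062 -3.5784584  -1.28850633] -3.8708776216695773 3.45
```

Emit:
{"op": "servo_tool", "data": {"commands": "-4 0 0 0 0 0; -4 0 0 0 0 0; -4 0 0 0 0 0; -4 0 0 0 0 0; -4 0 0 0 0 0; -4 0 0 0 0 0; -4 0 0 0 0 0"}}

```text
t: 4.15
tool_pos: [0.6262, -0.0804, 0.0543]
tool_rot: [0.576, -0.576, 0.41, -0.409]
force: [-0.2, -3.1, -0.9]
opening: -0.0
```

Emit:
{"op": "servo_tool", "data": {"commands": "-4 0 0 0 0 0; -4 0 0 0 0 0; -4 0 0 0 0 0; -4 0 0 0 0 0; -4 0 0 0 0 0; -3 0 0 0 0 0; -3 0 0 0 0 0; 0 0 0 0 0 0"}}

```text
t: 4.95
tool_pos: [0.6176, -0.0557, 0.0543]
tool_rot: [0.577, -0.577, 0.41, -0.409]
force: [-0.0, -0.1, -0.7]
opening: -0.0
```

Run:
```python
from h import *
s=env.read_state(); im=env.read_camera("wrist"); cv2.imwrite("pics/w2.png",im); c=cam("wrist",s)
print(st(s["tool_pos"]),s["force"],Y@s["force"],s["t"])
for k,z in(("blue",.046),("yellow",.024),("orange",.049)):
    for b in blobs(im,k,60): print(k,b,st(ray(c,b[0],z)[0]).round(1))
```

```text
[  2.35642627 -31.25189035  54.29262076] [-0.0261884  -0.14496997 -0.73872865] -0.12804018736721964 4.95
blue ([276.3, 148.7], [148, 0, 329, 301, 61155]) [-15.9  38.6  46. ]
blue ([369.9, 77.0], [348, 21, 74, 89, 431]) [23.  66.3 46. ]
blue ([364.1, 164.0], [343, 136, 70, 86, 363]) [21.9 32.  46. ]
yellow ([624.7, 429.0], [593, 372, 47, 108, 2523]) [ 195.9 -134.6   24. ]
orange ([75.0, 51.9], [43, 0, 62, 116, 3493]) [-92.2  75.2  49. ]
orange ([362.5, 47.4], [357, 9, 20, 78, 346]) [19.3 76.3 49. ]
orange ([368.4, 165.8], [351, 140, 58, 76, 588]) [23.3 31.5 49. ]
```

View pics/w2.png

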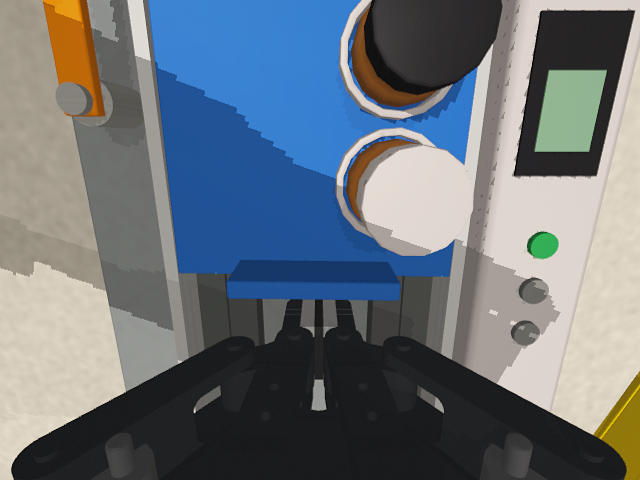

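The wrist view shows the lip's foot at row 260, its top from row 282 to 299, and the fingers just behind it. The jars sit in their collars and the pivot cap is at (74,98).

Run:
```python
from h import *
s=env.read_state(); c=cam("wrist",s)
for d in(0,6):
  for n,u,z in[("top back L",(228,299),72),("top back R",(400,300),72),("top front",(228,282),72),("foot front L",(237,260),46),("foot front R",(392,262),46),("rear plate L",(180,272),46)]:
    print(d,n,st(ray(c,u,(z-d)/1e3)[0]).round(1))
print("pivot cap",st(ray(c,(74,98),.051)[0]))
```

```text
0 top back L [-34.5 -19.3  72. ]
0 top back R [ 34.9 -20.   72. ]
0 top front [-33.9 -11.9  72. ]
0 foot front L [-36.3 -12.   46. ]
0 foot front R [ 36.7 -13.3  46. ]
0 rear plate L [-63.8 -18.   46. ]
6 top back L [-36.2 -22.3  66. ]
6 top back R [ 36.5 -23.   66. ]
6 top front [-35.6 -14.5  66. ]
6 foot front L [-37.8 -14.2  40. ]
6 foot front R [ 38.1 -15.5  40. ]
6 rear plate L [-66.4 -20.4  40. ]
pivot cap [-94.72249309  58.31874674  51.        ]
```

Emit:
{"op": "servo_tool", "data": {"commands": "-2 0 0 0 0 0; -2 0 0 0 0 0; -2 0 0 0 0 0; -2 0 0 0 0 0; -2 0 0 0 0 0; -2 0 0 0 0 0; -1.5 0 0 0 0 0"}}

```text
t: 5.7
tool_pos: [0.6133, -0.0433, 0.0544]
tool_rot: [-0.576, 0.576, -0.409, 0.409]
force: [0.7, -4.2, 0.1]
opening: -0.0
```

Emit:
{"op": "servo_tool", "data": {"commands": "-1 0 0 0 0 0; -1 0 0 0 0 0"}}

```text
t: 5.9
tool_pos: [0.6124, -0.0412, 0.0541]
tool_rot: [0.577, -0.576, 0.41, -0.409]
force: [-0.7, -1.0, -0.0]
opening: -0.002
```

Emit:
{"op": "servo_tool", "data": {"commands": "-1 0 0 0 0 0; -1 0 0 0 0 0"}}

```text
t: 6.1
tool_pos: [0.6119, -0.0396, 0.0542]
tool_rot: [-0.576, 0.577, -0.41, 0.409]
force: [1.1, -2.4, -1.0]
opening: -0.001
```

Run:
```python
from h import *
s=env.read_state(); print(st(s["tool_pos"]),s["force"],Y@s["force"],s["t"])
```

```text
[  2.34489924 -14.18690971  54.18293927] [ 1.07332617 -2.39808269 -1.02522837] -2.618443160522088 6.1
```

Emit:
{"op": "servo_tool", "data": {"commands": "-1 0 0 0 0 0; 0 0 0 0 0 0"}}

```text
t: 6.3
tool_pos: [0.6115, -0.0386, 0.0542]
tool_rot: [-0.576, 0.577, -0.41, 0.409]
force: [0.0, -2.4, -1.4]
opening: -0.0
```

Emit:
{"op": "servo_tool", "data": {"commands": "-1 0 0 0 0 0; 0 0 0 0 0 0"}}

```text
t: 6.5
tool_pos: [0.6112, -0.0376, 0.0542]
tool_rot: [-0.576, 0.577, -0.41, 0.409]
force: [0.6, -1.9, -1.3]
opening: -0.003
```

Emit:
{"op": "servo_tool", "data": {"commands": "-1 0 0 0 0 0; 0 0 0 0 0 0"}}

```text
t: 6.7
tool_pos: [0.6109, -0.0367, 0.0542]
tool_rot: [-0.576, 0.577, -0.41, 0.409]
force: [0.4, -1.6, -1.7]
opening: -0.002
```

Run:
```python
from h import *
s=env.read_state(); im=env.read_camera("wrist"); cv2.imwrite("pics/w3.png",im); c=cam("wrist",s)
print(st(s["tool_pos"]),s["force"],Y@s["force"],s["t"])
m=mask(im,"blue")
for col in(290,318,345): print(col,im[250:310:2,col].tolist()[:0],cv2.cvtColor(im[:,col:col+1],cv2.COLOR_BGR2GRAY)[245:310:2,0].tolist())
for row in(288,292,296): print(row,np.where(m[row,150:500])[0][[0,-1]]+150)
```

```text
[  2.34179537 -11.11311732  54.21440694] [ 0.41941422 -1.63360921 -1.73358501] -1.6801703174877398 6.7
290 [] [74, 76, 74, 76, 76, 76, 50, 52, 51, 51, 52, 50, 52, 52, 51, 50, 71, 77, 76, 77, 77, 76, 75, 75, 81, 100, 102, 76, 27, 29, 28, 27, 48]
318 [] [76, 76, 75, 75, 75, 75, 55, 51, 50, 51, 51, 49, 51, 50, 50, 47, 68, 78, 77, 76, 76, 76, 75, 76, 64, 23, 25, 26, 25, 26, 25, 26, 23]
345 [] [75, 75, 76, 75, 76, 76, 61, 50, 51, 52, 51, 51, 50, 50, 51, 51, 65, 77, 76, 76, 77, 77, 76, 75, 78, 101, 79, 26, 28, 27, 28, 29, 44]
288 [232 397]
292 [233 397]Traceback (most recent call last):
  File "<stdin>", line 6, in <module>
IndexError: index 0 is out of bounds for axis 0 with size 0
```

The lip's top now spans 164 px, where it spanned 172, which fits a 6 mm drop. I'll back off and check from above.

Emit:
{"op": "servo_tool", "data": {"commands": "5 0 0 0 0 0; 15 0 0 0 0 0; 10 -10 0 0 0 0; 0 -40 0 0 0 0; 0 -40 0 0 0 0; 0 -30 0 0 0 0; 0 0 0 0 0 0"}}

```text
t: 7.45
tool_pos: [0.6227, -0.0663, 0.1801]
tool_rot: [0.578, -0.575, 0.407, -0.412]
force: [0.6, 0.0, -0.2]
opening: -0.0
```

Run:
```python
from h import *
s=env.read_state(); im=env.read_camera("wrist"); cv2.imwrite("pics/w4.png",im); c=cam("wrist",s)
np.save("w4.npy",{k:s[k] for k in("tool_pos","tool_rot")},allow_pickle=True)
print(st(s["tool_pos"]),s["force"],s["t"])
for k,z in(("blue",.040),("yellow",.024),("orange",.049)):
    for b in blobs(im,k,60): print(k,b,st(ray(c,b[0],z)[0]).round(1))
```

```text
[  3.65234645 -42.9674373  180.09786459] [ 0.63789263  0.02502713 -0.20673968] 7.45
blue ([298.1, 96.9], [224, 7, 181, 175, 21472]) [-11.  61.  40.]
blue ([334.6, 52.4], [331, 31, 16, 43, 80]) [16.8 91.4 40. ]
blue ([338.2, 127.3], [330, 97, 32, 51, 119]) [20.1 38.7 40. ]
yellow ([579.7, 279.2], [483, 105, 157, 321, 20363]) [253.1 -99.3  24. ]
orange ([179.5, 48.7], [151, 0, 46, 109, 1314]) [-94.4  92.2  49. ]
orange ([619.5, 373.5], [594, 343, 46, 62, 2273]) [ 292.2 -186.8   49. ]
```

View pics/w4.png

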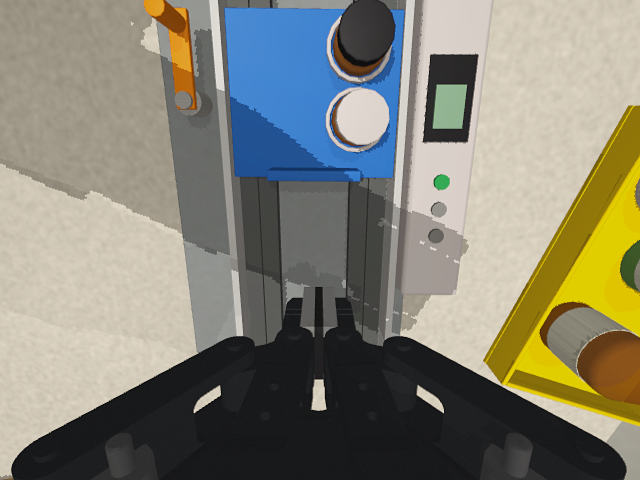

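The board's corners are at (224,8), (405,12), (235,177) and (394,179). The pivot is at (183,101), the peg top at (153,6), and both jars are upright.

Run:
```python
from h import *
s=np.load("w4.npy",allow_pickle=True).item(); c=cam("wrist",s)
im=cv2.imread("pics/w4.png"); m=mask(im,"blue"); cs,_=cv2.findContours(m,0,2); q=max(cs,key=cv2.contourArea)[:,0]
e=lambda r:(np.where(m[r])[0].min(),np.where(m[r])[0].max())
for z in(.040,.046):
    g=[st(ray(c,u,z)[0]).round(1)[:2].tolist() for u in((224,8),(405,12),(235,177),(394,179))]; print(z,g)
    for r in(100,160): print([st(ray(c,(k,r),z)[0]).round(1)[:2].tolist() for k in e(r)])
print("pivot",st(ray(c,(183,101),.051)[0]),"peg",st(ray(c,(153,6),.085)[0]))
print("lip top back",[st(ray(c,u,z)[0])[:2].round(1) for z in(.066,.072) for u in((269,168),(360,168),(268,181),(361,181))])
```

```text
0.04 [[-62.6, 120.0], [67.2, 117.2], [-63.9, 0.5], [66.4, -1.8]]
[[-63.3, 59.0], [65.1, 58.4]]
[[-63.7, 14.1], [64.7, 13.4]]
0.046 [[-61.2, 118.1], [65.8, 115.4], [-62.5, 1.2], [65.1, -1.1]]
[[-61.9, 58.4], [63.8, 57.9]]
[[-62.3, 14.4], [63.4, 13.8]]
pivot [-95.37517037  57.3519768   51.        ] peg [-94.64551485 107.05770066  85.        ]
lip top back [array([-32.2,   9.8]), array([34.9,  9.4]), array([-33.4,   0.3]), array([36. , -0.1]), array([-31.4,  10.3]), array([34.2, 10. ]), array([-32.6,   1. ]), array([35.2,  0.7])]
```

The board measures 130 x 120 at z = 40 mm and sits at home y, so it's in its notches. The latch is near 0. Next I go to the near side of the peg.

Emit:
{"op": "servo_tool", "data": {"commands": "-30 0 -28 0 0 0; -32 0 -28 0 0 0; -32 0 -28 0 0 0; -32 0 -28 0 0 0; -25 0 -22 0 0 0; 0 0 0 0 0 0"}}

```text
t: 8.1
tool_pos: [0.442, 0.0343, 0.1739]
tool_rot: [-0.576, 0.577, -0.41, 0.409]
force: [0.9, -0.4, -0.3]
opening: -0.0
```

Run:
```python
from h import *
s=env.read_state(); print(st(s["tool_pos"]),s["t"],s["qpos"],(RB.T@Q(s["tool_rot"])).round(3).tolist())
plan(W(-130,108.5,62),5,RB)
```

```text
[-133.36816128  111.93124256  173.86541341] 8.1 [-5.39286305e-03  1.23870273e-01  1.87630600e+00  2.67712391e-04
  1.14316744e+00 -3.42418215e-01] [[1.0, -0.001, 0.002], [0.001, 1.0, 0.002], [-0.002, -0.002, 1.0]]
[ 0.7 22.4  0.7] [ 0.002 -0.002 -0.001]
[ 0.7 22.4  0.7] [ 0.002 -0.002 -0.001]
[ 0.7 22.4  0.7] [ 0.002 -0.002 -0.001]
[ 0.7 22.4  0.7] [ 0.002 -0.002 -0.001]
[ 0.7 22.4  0.7] [ 0.002 -0.002 -0.001]
```

Emit:
{"op": "servo_tool", "data": {"commands": "1 25 0 0 0 0; 1 30 0 0 0 0; 1 30 0 0 0 0; 0 20 0 0 0 0; 0 7 0 0 0 0; 0 0 0 0 0 0"}}

```text
t: 8.7
tool_pos: [0.4455, 0.0301, 0.0616]
tool_rot: [-0.576, 0.577, -0.41, 0.409]
force: [0.4, 0.3, -0.1]
opening: -0.002
```

Run:
```python
from h import *
s=env.read_state(); im=env.read_camera("wrist"); cv2.imwrite("pics/w5.png",im); print(st(s["tool_pos"]),s["force"],s["t"])
```

```text
[-131.48641862  106.83983977   61.56688688] [ 0.36851408  0.29658625 -0.116089  ] 8.7
```

View pics/w5.png

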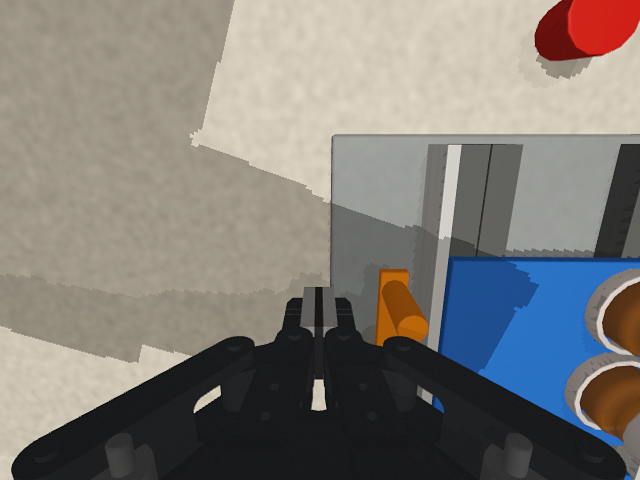

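The finger tips at (318,295) sit on the near side of the peg, whose bar is at (393,300) and peg top at (410,328). The way is clear, so I push in an arc, turning the tool with the latch.

Emit:
{"op": "servo_tool", "data": {"commands": "0 0 8 0 0 0; 0 0 8 0 0 0; -1 0 6 0 0 0; 0 0 0 0 0 0"}}

```text
t: 9.15
tool_pos: [0.467, 0.039, 0.0626]
tool_rot: [0.577, -0.576, 0.409, -0.41]
force: [0.1, -0.4, -0.3]
opening: 0.004
```

Emit:
{"op": "servo_tool", "data": {"commands": "-1.1 0 4.9 0 0.7 0; -1.1 0 4.9 0 0.7 0; -1.1 0 4.9 0 0.7 0; -1.1 0 4.9 0 0.7 0; -1.1 0 4.9 0 0.7 0; -1.1 0 4.9 0 0.7 0; -1.1 0 4.9 0 0.7 0"}}

```text
t: 9.85
tool_pos: [0.4994, 0.0479, 0.0623]
tool_rot: [0.405, -0.405, 0.58, -0.58]
force: [-0.6, 0.6, 0.0]
opening: 0.001
```

Run:
```python
from h import *
s=env.read_state(); t=np.radians(39.2); print(st(s["tool_pos"]),s["force"],s["t"],s["qpos"][5],R.from_matrix(RB.T@Q(s["tool_rot"])).as_rotvec(True))
p=np.array([-95,58.5]); print("want",p+50*np.array([np.sin(t),np.cos(t)])+14*np.array([-np.cos(t),np.sin(t)]))
```

```text
[-74.75345714 105.68429878  62.31100497] [-0.55642623  0.57974285  0.00720292] 9.85 0.3745927614795952 [-1.60934988e-02  3.95838271e+01  8.61488603e-03]
want [-74.24775771 106.09563467]
```

On track. I'll continue the arc to about 84°.

Emit:
{"op": "servo_tool", "data": {"commands": "-1.1 0 4.9 0 0.7 0; -1.1 0 4.9 0 0.7 0; -1.1 0 4.9 0 0.7 0; -1.1 0 4.9 0 0.7 0; -1.1 0 4.9 0 0.7 0; -1.1 0 4.9 0 0.7 0; -1.1 0 4.9 0 0.7 0"}}

```text
t: 10.55
tool_pos: [0.531, 0.0337, 0.0623]
tool_rot: [0.187, -0.187, 0.682, -0.682]
force: [0.3, 1.7, -0.1]
opening: -0.0
```

Emit:
{"op": "servo_tool", "data": {"commands": "-1.1 0 4.9 0 0.7 0; 0 0 0 0 0 0"}}

```text
t: 10.75
tool_pos: [0.5345, 0.0297, 0.0623]
tool_rot: [-0.154, 0.154, -0.69, 0.69]
force: [-0.6, -0.6, -0.6]
opening: -0.002
```

Run:
```python
from h import *
s=env.read_state(); im=env.read_camera("wrist"); cv2.imwrite("pics/w6.png",im); print(st(s["tool_pos"]),s["force"],s["t"])
```

```text
[-47.6834977   76.93502242  62.32746766] [-0.58597847 -0.58677025 -0.57790166] 10.75
```

View pics/w6.png

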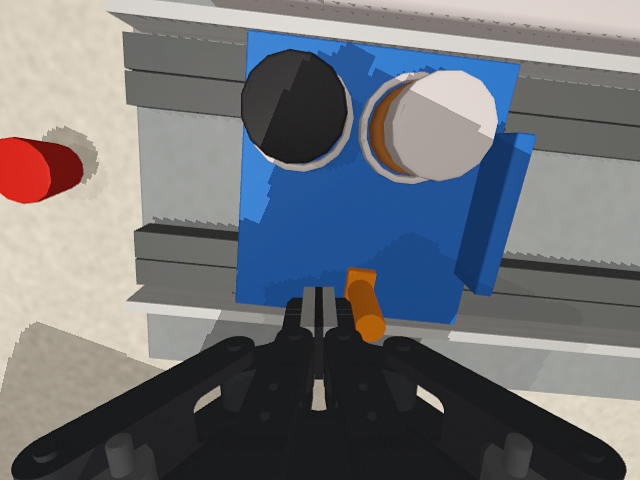

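The latch lies over the board's edge: bar end at (362,269), peg top at (370,328). Both jars and the board are in place. I'll measure the angle.

Run:
```python
from h import *
s=env.read_state(); c=cam("wrist",s)
for n,u,z in(("end",(362,269),.049),("peg",(370,328),.085)):
    p=st(ray(c,u,z)[0]); d=p[:2]-np.array([-95,58]); print(n,p.round(1),np.hypot(*d),np.arctan2(d[0],d[1]))
```

```text
end [-33.6  57.5  49. ] 61.397415307450835 1.5796005384063112
peg [-44.6  57.1  85. ] 50.429336991408896 1.588051091852674
```

The latch is at about 1.57. Now I back away and check.

Emit:
{"op": "servo_tool", "data": {"commands": "0 0 -6 0 0 0; 0 0 -10 0 0 0; 0 -20 -4 0 0 0; 0 -40 0 0 0 0; 0 -40 0 0 0 0; 30 -20 -30 0 0 0; 30 0 -30 0 0 0; 0 0 0 0 0 0"}}

```text
t: 11.6
tool_pos: [0.4423, 0.0784, 0.1826]
tool_rot: [0.155, -0.156, 0.69, -0.69]
force: [1.4, -0.8, -0.2]
opening: -0.002
```

Run:
```python
from h import *
s=env.read_state(); im=env.read_camera("wrist"); c=cam("wrist",s); t=env.read_camera("scene"); print(st(s["tool_pos"]),s["force"],s["t"])
np.save("w7.npy",{k:s[k] for k in("tool_pos","tool_rot")},allow_pickle=True); cv2.imwrite("pics/w7.png",im)
cv2.imwrite("pics/s7.png",np.hstack([cv2.resize(im,(400,300)),cv2.resize(t[200:350,210:410],(400,300))]))
```

```text
[-118.49622027  153.48270262  182.58904097] [ 1.35279412 -0.80922102 -0.24998745] 11.6
```

View pics/w7.png

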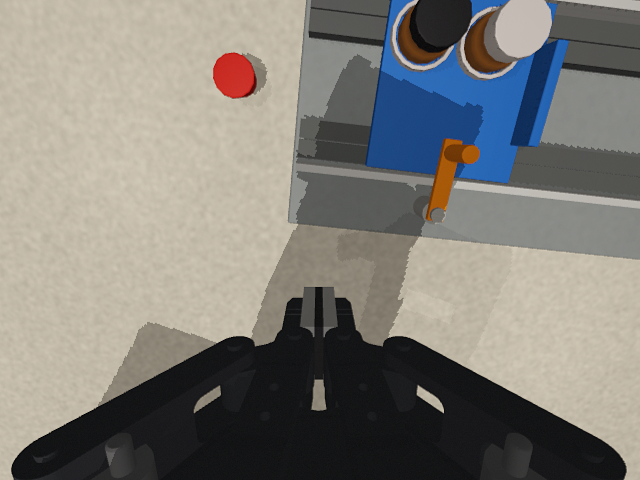

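View pics/s7.png

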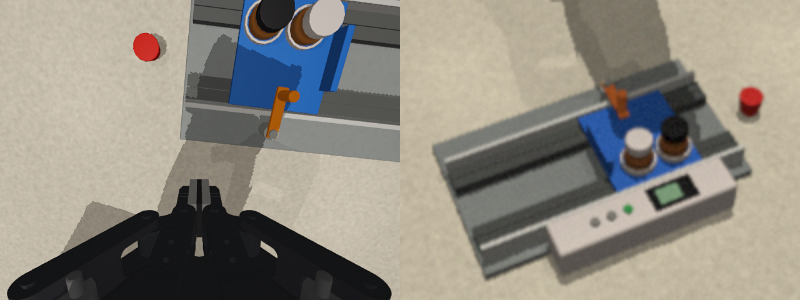

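The latch runs from the pivot at (437,215) to the peg at (462,155), across the board's near edge. The jars stand in their collars, the bung hasn't moved and the arm is clear. One more measurement, then I hand in.

Run:
```python
from h import *
s=np.load("w7.npy",allow_pickle=True).item(); c=cam("wrist",s)
g=lambda u,z: st(ray(c,u,z)[0])
p=g((437,215),.051);e=g((453,140),.049);q=g((470,154),.085); print(p,e,q,[np.arctan2(*(k-p)[:2]) for k in(e,q)])
for z in(.04,.046):
    a,b=g((366,165),z),g((509,183),z); print(z,a.round(1),b.round(1),np.linalg.norm(a-b))
print(env.read_state()["qvel"].round(4), env.finish_job())
```

```text
[-95.52148997  58.3996722   51.        ] [-36.08111308  57.4560556   49.        ] [-45.08664508  57.45842956  85.        ] [np.float64(1.586670003792823), np.float64(1.5894567071383146)]
0.04 [-62.5 120.6  40. ] [-64.6   0.4  40. ] 120.27054802298659
0.046 [-62.1 121.5  46. ] [-64.2   3.7  46. ] 117.73844085551569
the job is handed in; nothing more can be done
[-0.0203  0.0405 -0.036   0.001  -0.0023 -0.0024] None
```

I pushed the board by its lip about 85 mm along the rails until it dropped into its notches. Then I swung the latch by its peg across the board's near edge, backed the arm clear and handed the job in at about 12 s.

What the last checks showed:
- **Board:** it is down in its notches. Its near edge measures 120.3 mm at 40 mm height, as it should, and only 117.7 mm if I assume it is still riding at 46 mm. Its centre is at about y 60 mm. I judged it level from the pictures rather than measuring the tilt.
- **Latch:** the angle measures about 1.59 rad by both the bar and the peg, against the 1.35 needed.
- **Jars and table:** both jars stand upright in their collars and the bung hasn't moved. The other bystanders were not in the last pictures; nothing in the moves came near them.
- **Disagreements:**
  - The drop showed in the pictures, not as a clear force change.
  - My measured positions differ from the given ones by up to about 2 mm along the rails.
  - A two-view height for jar_a's cap came out at 107 mm instead of 94 mm. I put that down to the coarse top view and did not use it.

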